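# Check the air charge of a microscope's anti-vibration reservoir with a stick gauge

## Task

Check the pressure in the microscope's air reservoir: lift the stick gauge out of its stand, put its bell mouth straight down over the upright valve stem and press it fully home against its spring, so that the air pushes the reading rod out of the top. Press firmly but gently (about 13 N, never over 20 N), hold it for a moment, then stand the gauge back in its stand with the rod still out; do not touch the rod or lean on the reservoir with the robot, and leave the other things alone.

Things in the scene. Friction and masses are not known exactly. Their poses are not given: they have to be found in the camera images.
- gauge: steel stick pressure gauge, 100 mm long, upright, about 0.14 kg. Origin: centre of its bell mouth (lowest point); z up the barrel. Mouth 24 mm outside, bore narrowing from 18 to 12.6 mm in the first 5 mm; barrel 20 mm diameter; flange 32 mm across at z = 52 to 56 mm. Grip the barrel near its top (z = 75 to 95 mm), leaving 30 mm free above it, where the reading rod comes out
- gauge_seal (a joint): the sprung rubber seal inside the bore of the gauge, its face 9 mm above the mouth. 0 = at rest, 0.006 m = pressed fully home against its stop. It starts to move at about 2 N and reaches the stop at about 10 N, beyond which it is stiff; anything short of the stop gives a false, low reading
- gauge_rod (a joint): how far (m) the reading rod stands out of the gauge. Starts at 0 to 0.003; as the seal goes home on the valve, the hidden pressure pushes it out to its reading, between 0.011 and 0.022, and friction keeps it there
- rod_knob: black end of the reading rod, 9 mm across and 5 mm high, on top of the barrel; it moves with the rod. Origin: same as the gauge's when the rod is in (the knob itself lies 100 to 105 mm above it). The robot must not touch it
- reservoir: grey box 90 x 140 x 45 mm (x, y, z), fixed to the bench. Origin: centre of its underside. On its top, at y = -40 mm, stands the round brass valve stem; at y = +40 mm a hexagonal steel plug 12 mm high that is not the valve; low on the +x side a short level brass pipe end
- valve_foot (a point): point on the reservoir's top face, on the axis of the valve stem. The brass stem is upright, 10 mm in diameter with a bevelled top, which lies 22 to 42 mm above this point, different each time and not measured: feel for it. On it stands the sprung valve pin, 3 mm thick and 6 mm high, which enters the gauge freely. A collar 19 mm across and 6 mm high surrounds the foot
- stand_mouth (a point): centre of the mouth of the stand, at its top: white block 64 x 64 mm, 58 mm high on a 90 mm square foot, fixed, with an upright round hole of 28 mm diameter, 55 mm deep. The gauge stands in it hanging by its flange, its mouth 52 mm below this point
- flask: pink culture flask lying flat, 75 x 95 x 32 mm, blue cap on its +y end; origin centre of its underside; leave alone
- reagent: glass bottle with a blue cap, 66 mm diameter, 130 mm high; origin centre of its underside; leave alone
- tip_box: pipette tip box, white with blue lid, 85 x 125 x 62 mm; origin centre of its underside; leave alone
Mind the look-alikes: they are no part of the job. What is meant by the reservoir is not red, and is the smaller of those in its own colour.

How it is judged:
On the way, in this order (a step that is already met when the one before it is completed fails the run):
1. the gauge is lifted out of its stand (z of gauge in the frame of stand_mouth above 0 m and value of joint gauge_rod below 0.005 m), for 0.1 s.
2. the gauge is pressed home on the valve stem and the air has pushed the rod out (value of joint gauge_seal above 0.0053 m and horizontal distance between gauge and valve_foot below 0.004 m and value of joint gauge_rod above 0.006 m), for 0.2 s.
At the end, for the whole second after the job is handed in: the gauge stands released and at rest in its stand, upright within 7 degrees, within 6 mm of the hole's centre, its flange within 5 mm of the stand's top, with the rod at least 6 mm out (horizontal distance between gauge and stand_mouth below 0.006 m and z of gauge in the frame of stand_mouth below -0.047 m and angle between gauge's own z axis and vertical below 0.12 rad and value of joint gauge_rod above 0.006 m and linear speed of gauge below 0.02 m/s); the robot touches nothing.
It fails at once if more than 20 N between the gauge and the reservoir or its valve (contact force between gauge and reservoir above 20 N).
It fails at once if the robot touches the reading rod (contact force between rod_knob and the fingers above 0.3 N or contact force between rod_knob and the arm above 0.3 N).
It fails at once if the robot itself presses on the reservoir (contact force between reservoir and the fingers above 8 N or contact force between reservoir and the arm above 8 N).
It fails at once if a bystander is disturbed (distance of any of flask, reagent, tip_box from where it was at the start of the episode above 0.02 m).
It also fails if it takes over 66 s, if anything falls off the work surface, if the arm or the gripper's body presses on something with over 40 N, if the wrist force passes 120 N, or if a joint passes its speed limit or range.

## Robot

A 6-joint arm with a two-finger parallel gripper is mounted at the origin on the work surface. World frame = base frame: x ahead of the robot, y to its left, z up, the work surface at z = 0. Lengths are in m, angles in rad, forces in N, time in s.
With the tool pointing down it reaches from about 0.35 to 0.975 m from the base axis. Payload 4.9 kg.
Tool frame: the origin (TCP) lies on the centre line of the jaws, within the pads' length; the fingertips stand 14 mm ahead of it and the grasp point (between the pads) lies 5 mm behind it; z points along the fingers, y is the line along which they close (so a half turn about z gives the same grasp; the last joint's range is limited). The gripper opens to 85 mm and grips with 20 to 120 N. Pads are 22 mm wide; open, the fingers measure 114 mm over their backs; the gripper's body (76 mm by 85 mm) begins 54 mm behind the grasp point. The pads swing forward as they close: fully open they stand 13 mm farther back than shut.
Start: joints at [1.005, 0.053, 1.613, -0, 1.476, -0.119], TCP at [0.27, 0.564, 0.245] pointing down, gripper open.
Joint ranges: [-3.01, 3.01], [-1.01, 2.22], [0.06, 2.58], [-1.02, 4.17], [0.09, 2.62], [-3.14, 3.14]. Speed limits (rad/s): [2.57, 2.57, 3.14, 3.14, 3.14, 3.14].

## Interface

Orientations are given as a rotation vector (axis times angle).
In Python, from workcell import r gives the robot as it stands. The module is installed in compiled form; this text tells all that it offers.
- The arm moves only by the tool jog_arm, never from a script. Its argument "series" is text: rows parted by semicolons, each of 7 numbers parted by spaces: the finger opening in cm, from 0 to 8.54, then the shift along the tool's x, y, z in cm, then the turn, a rotation vector about the tool's x, y, z in degrees. In form: grip tx ty tz rx ry rz; .... A call has 1 to 20 rows; each row is the pose to reach, as a shift and turn from the pose commanded when the call began, along the tool's axes at that moment; what a row does not reach only later rows make up. A row lasts 1/8 s, in which the tool goes at most 62.5 mm and 10.7 degrees, less where a joint would pass 70% of its speed; a pose out of reach is approached as far as the arm can. A call with a gripper value outside its range is refused whole. The fingers move at their own pace and stop on an object; "newtons" is the grip in N (left out, the last holds). Time passes only in rows, so rows that repeat a pose let the fingers close. It gives the time, the measured TCP pose, the force, the opening and the grip force at its end, in the units of the state.
- r.get_state(): the state, without advancing time (a new reading comes with each control period).
- r.camera(name): name is "scene" or "side" or "wrist"; returns the picture (480x640x3 uint8, red, green, blue); there is no depth.
- r.camera_params(name): a dict with "camera_matrix" (3x3 intrinsics, pixels), "dist" ([k1, k2, p1, p2, k3] as OpenCV has them; the pictures are not rectified), "camera_from_world" (4x4, takes a point from world to camera coordinates). Camera axes: x right, y down, z forward; pixel columns grow to the right and rows downward; lengths in m; the calibration is good to about 2 mm. A picture is of the moment at which its call begins: read the wrist's pose just before it. camera_params takes no time and is no camera call; for the wrist camera it gives the pose at the moment of the call.
- r.close_job(): hands the job in; it is judged then, once.
The state is a dict: "clock": time; "joints": joint angles; "joint_velocities": joint speeds; "joint_efforts": joint torques, N m; "tool_pos": TCP position; "tcp_rot": TCP orientation; "contact_force": force on the tool from outside, world axes, zero at the start; "wrist_torque": the same for the moment, N m; "opening": opening from 0.0 (shut) to 1.0 (fully open); "finger_force": force on a finger pad.
Only numpy, scipy, OpenCV 4.12 (cv2) and the standard library are available. Lean on these libraries where they do the work, as an engineer would, in place of code of your own. Each camera call takes 0.05 s, during which the arm holds its last target. There are 200 camera calls.

## Working session

There is one attempt and no reset: what is moved stays moved. The work goes in short steps, Python scripts to look and compute and a tool call to move; the robot and the scene stay as the last step left them, time stands still between calls to the robot, and variables do not carry over. Pictures are saved under pics/ and viewed, at most 10 in all, crops included, and the job is handed in when it is done.

Besides the shell and the picture viewer there is one more tool, called after "Emit:" by a JSON object that holds its "op" and its "data", one argument or row to a line. jog_arm: Moves the arm, as the interface text tells. Its arguments: {"type":"object","properties":{"series":{"type":"string"},"newtons":{"type":"number"}},"required":["series"]}

```bash
mkdir -p pics
cat > h.py <<'E'
import numpy as np, cv2, json
from workcell import r
from scipy.spatial.transform import Rotation as R
def snap(n,f):
    p=r.camera_params(n); im=r.camera(n)
    cv2.imwrite(f,cv2.cvtColor(im,cv2.COLOR_RGB2BGR)); return im,p
def ray(p,uv):
    K=np.array(p["camera_matrix"]);T=np.array(p["camera_from_world"])
    q=cv2.undistortPoints(np.array([[uv]],float),K,np.array(p["dist"],float))[0,0]
    return -T[:3,:3].T@T[:3,3], T[:3,:3].T@np.array([q[0],q[1],1])
def onz(p,uv,z):
    o,d=ray(p,uv); return o+d*(z-o[2])/d[2]
def proj(p,X):
    K=np.array(p["camera_matrix"]);T=np.array(p["camera_from_world"])
    return cv2.projectPoints(np.array(X,float).reshape(-1,1,3),cv2.Rodrigues(T[:3,:3])[0],T[:3,3],K,np.array(p["dist"],float))[0][:,0]
def tri(a,b):
    A=0;B=0
    for o,d in(a,b):
        d=d/np.linalg.norm(d);M=np.eye(3)-np.outer(d,d);A=A+M;B=B+M@o
    return np.linalg.solve(A,B)
E
python3 - <<'E'
from h import *
import pickle
P={}
for n in("scene","side","wrist"):
    im,p=snap(n,f"pics/{n}0.png");P[n]=p
    T=np.array(p["camera_from_world"]);print(n,-T[:3,:3].T@T[:3,3],T[2,:3],p["camera_matrix"][0][0])
pickle.dump(P,open("P.pkl","wb"))
s=r.get_state();print(s["tool_pos"],s["tcp_rot"],s["contact_force"],s["clock"])
E
```

```text
scene [ 1.36873608 -0.29311289  0.81218719] [-0.73016996  0.26902902 -0.62807262] 585.2420461631857
side [ 0.02912834 -0.47226474  0.88571152] [ 0.46627503  0.44171653 -0.76646859] 554.9261430355846
wrist [0.20091314 0.59650532 0.37389004] [ 0.26922284 -0.1308793  -0.95414342] 405.54927767268356
[0.26979588 0.56326005 0.24435047] [-6.95816627e-01 -3.06302957e+00  2.37250875e-03] [-0.15021728 -0.00450945 -0.82525546] 0.15
```

View pics/scene0.png

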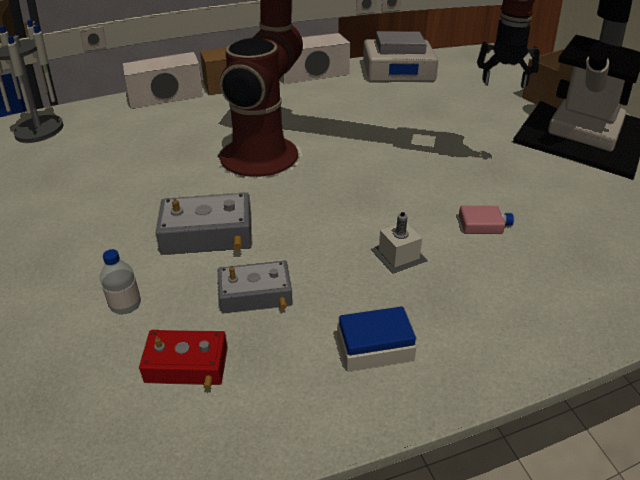

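View pics/side0.png

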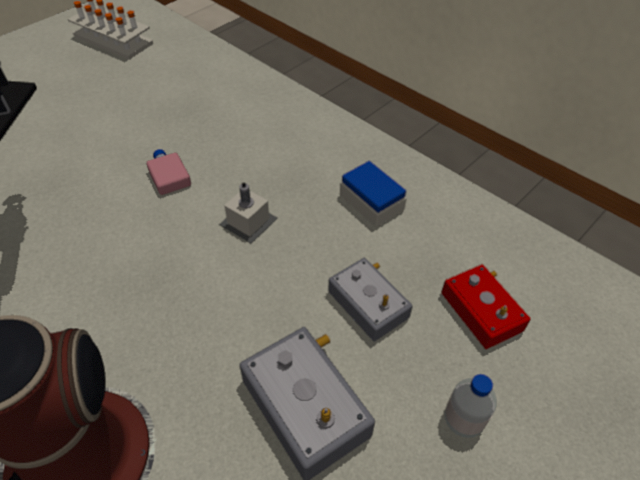

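Scene view: the small grey reservoir is at (255,285), with its brass stem at (232,272). The stand and gauge are at (400,240). In the side view these are at (370,297), stem (385,300), and (246,210). The larger grey box and the red one are look-alikes. I'll zoom in to get accurate pixels.

Run:
```python
from h import *
a=cv2.imread("pics/scene0.png");b=cv2.imread("pics/side0.png")
def c(im,x,y,w=100,h=75): return cv2.resize(im[y:y+h,x:x+w],(400,300),interpolation=cv2.INTER_CUBIC)
cv2.imwrite("pics/crop1.png",np.vstack([np.hstack([c(a,205,250),c(a,355,200)]),np.hstack([c(b,320,255),c(b,200,172)])]))
```

```text
(no output)
```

View pics/crop1.png

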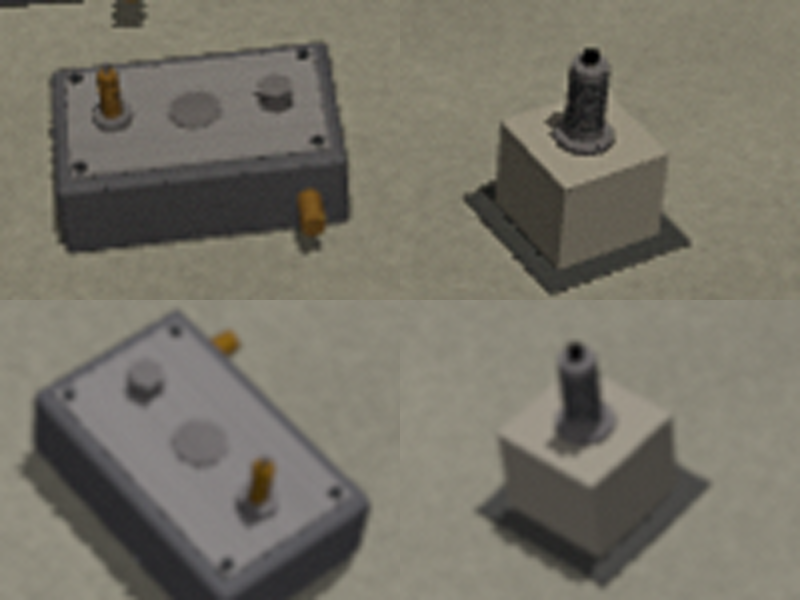

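The crops show the stem top at scene (232,267) and side (386,295), and the knob at scene (402.7,214) and side (243.5,185). Next I'll triangulate and check against the known heights.

Run:
```python
from h import *
import pickle
P=pickle.load(open("P.pkl","rb"));S,D=P["scene"],P["side"]
np.set_printoptions(precision=4,suppress=True)
sc=lambda x,y,X,Y:(X+(x%400-1.5)/4,Y+(y%300-1.5)/4)
items=dict(stemtop=((108,70),(264,461),0,None),collar=((112,114),(256,500),0,.051),plug=((275,82),(146,368),0,.057),disc=((195,109),(200,443),0,.045),
 knob=((591,57),(574,352),1,.110),flange=((585,138),(585,425),1,.062))
for k,(a,b,w,z) in items.items():
    ua=sc(*a,*((205,250),(355,200))[w]);ub=sc(*b,*((320,255),(200,172))[w])
    print(k,tri(ray(S,ua),ray(D,ub)),*( [] if z is None else [onz(S,ua,z),onz(D,ub,z)]))
for k,l,w in(("res",[(55,80),(325,45),(347,155),(62,192)],0),("stand",[(497,123),(567,187),(667,152)],1)):
    for a in l: print(k,onz(S,sc(*a,*((205,250),(355,200))[w]),(.045,.058)[w]))
for k,l,w in(("resS",[(40,397),(180,312),(367,508),(225,590)],0),("standS",[(498,437),(590,485),(672,417)],1)):
    for a in l: print(k,onz(D,sc(*a,*((320,255),(200,172))[w]),(.045,.058)[w]))
```

```text
stemtop [ 0.5196 -0.1816  0.0784]
collar [ 0.5183 -0.1821  0.0492] [ 0.5204 -0.1827  0.051 ] [ 0.5173 -0.1824  0.051 ]
plug [ 0.5336 -0.1031  0.0597] [ 0.5309 -0.1031  0.057 ] [ 0.5353 -0.1012  0.057 ]
disc [ 0.526  -0.1429  0.0471] [ 0.5237 -0.1425  0.045 ] [ 0.5273 -0.142   0.045 ]
knob [0.5106 0.1792 0.11  ] [0.5109 0.1789 0.11  ] [0.5106 0.1795 0.11  ]
flange [0.5114 0.1796 0.0574] [0.5165 0.177  0.062 ] [0.5087 0.1757 0.062 ]
res [ 0.4796 -0.2034  0.045 ]
res [ 0.4989 -0.0687  0.045 ]
res [ 0.5798 -0.0819  0.045 ]
res [ 0.5595 -0.2164  0.045 ]
stand [0.4846 0.141  0.058 ]
stand [0.5458 0.1533 0.058 ]
stand [0.5372 0.2151 0.058 ]
resS [ 0.4954 -0.0712  0.045 ]
resS [ 0.5796 -0.0855  0.045 ]
resS [ 0.552  -0.2189  0.045 ]
resS [ 0.4748 -0.2002  0.045 ]
standS [0.4744 0.2045 0.058 ]
standS [0.4847 0.1457 0.058 ]
standS [0.5461 0.1507 0.058 ]
```

```bash
cat >> h.py <<'E'
def go(t,yaw=None):
    s=r.get_state();M=R.from_rotvec(s["tcp_rot"]).as_matrix();p=np.array(s["tool_pos"])
    print("t",round(s["clock"],2),"pos",np.round(p,4),"z",np.round(M[:,2],4),"y",np.round(M[:,1],3),"F",np.round(s["contact_force"],2),"op",round(s["opening"],3),"ff",s["finger_force"],"shift cm",np.round(M.T@(np.array(t)-p)*100,2))
    return M
E
python3 -c "
from h import *
print(go([.511,.179,.2]))"
```

```text
t 0.15 pos [0.2698 0.5633 0.2444] z [-8.0e-04 -1.4e-03 -1.0e+00] y [ 0.432  0.902 -0.002] F [-0.15 -0.   -0.83] op 1.002 ff 0.0 shift cm [-38.36 -24.23   4.47]
[[-9.01855689e-01  4.32036575e-01 -8.44955409e-04]
 [ 4.32037365e-01  9.01854685e-01 -1.35717934e-03]
 [ 1.75675882e-04 -1.58903221e-03 -9.99998722e-01]]
```

Emit:
{"op": "jog_arm", "data": {
  "series": "8.5 -4.8 -3 0.5 0 0 0; 8.5 -9.6 -6 1 0 0 0; 8.5 -14.4 -9 1.5 0 0 0; 8.5 -19.2 -12.1 2 0 0 0; 8.5 -24 -15.1 2.5 0 0 0; 8.5 -28.8 -18.2 3 0 0 0; 8.5 -33.6 -21.2 4 0 0 0; 8.5 -38.4 -24.2 4.4 0 0 0; 8.5 -38.4 -24.2 4.4 0 0 0; 8.5 -38.4 -24.2 4.4 0 0 0"
}}

```text
clock: 1.4
tool_pos: [0.5115, 0.1796, 0.201]
tcp_rot: [-0.697, -3.063, -0.0]
contact_force: [-0.2, 0.5, -1.0]
opening: 1.0
finger_force: 0.0
```

Run:
```python
from h import *
go([.511,.179,.2])
im,p=snap("wrist","pics/w1.png")
print(proj(p,[[.511,.179,.11],[.511,.179,.106],[.519,-.182,.051]]))
import pickle;pickle.dump(p,open("w1.pkl","wb"))
```

```text
t 1.4 pos [0.5115 0.1796 0.201 ] z [-8.e-04  3.e-04 -1.e+00] y [ 0.433  0.902 -0.   ] F [-0.24  0.51 -0.98] op 1.0 ff 0.0 shift cm [ 0.02 -0.07  0.1 ]
[[313.9362208  254.85052272]
 [313.96152158 252.61945743]
 [-54.20563052 408.5049639 ]]
```

View pics/w1.png

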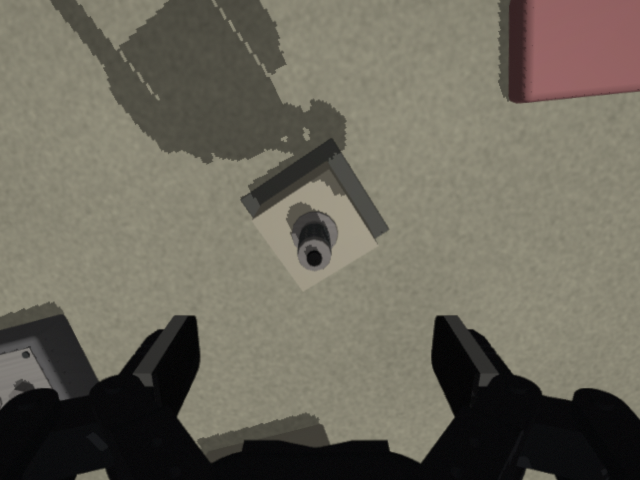

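The wrist view shows the knob at (314,258), against a prediction of (314,255), and the stand is clear between the fingers. Now I'll refine the position by centroid.

Run:
```python
from h import *
import pickle
p=pickle.load(open("w1.pkl","rb"));im=cv2.imread("pics/w1.png")
g=im[240:275,298:332].max(2)
m=(g<35).astype(np.uint8);n,l,s,c=cv2.connectedComponentsWithStats(m)
i=l[18,16];print(s[i],c[i]);uv=c[i]+[298,240]
for z in(.111,.113):
    X=onz(p,uv,z);print(X)
go([X[0],X[1],.083])
```

```text
[  9  10  14  16 174] [15.56896552 17.55172414]
[0.51207875 0.17825313 0.111     ]
[0.51144692 0.17856633 0.113     ]
t 1.45 pos [0.5113 0.1801 0.2011] z [-5.e-04  3.e-04 -1.e+00] y [0.431 0.902 0.   ] F [-0.51 -0.38 -0.18] op 0.992 ff 0.0 shift cm [-0.09 -0.14 11.81]
```

Emit:
{"op": "jog_arm", "data": {
  "series": "8.5 -0.1 -0.1 4 0 0 0; 6 -0.1 -0.1 8 0 0 0; 5 -0.1 -0.1 10 0 0 0; 4 -0.1 -0.1 11.4 0 0 0; 3.2 -0.1 -0.1 11.9 0 0 0; 2.6 -0.1 -0.1 11.9 0 0 0; 2.2 -0.1 -0.1 11.9 0 0 0; 1 -0.1 -0.1 11.9 0 0 0; 1 -0.1 -0.1 11.9 0 0 0; 1 -0.1 -0.1 11.9 0 0 0; 1 -0.1 -0.1 11.9 0 0 0; 1 -0.1 -0.1 11.9 0 0 0",
  "newtons": 50
}}

```text
clock: 2.95
tool_pos: [0.5132, 0.1782, 0.0837]
tcp_rot: [0.696, 3.062, 0.001]
contact_force: [-0.2, -0.4, 5.1]
opening: 0.217
finger_force: 48.7
```

Run:
```python
from h import *
go([.519,-.182,.19])
```

```text
t 2.95 pos [0.5132 0.1782 0.0837] z [ 2.1e-03  3.0e-04 -1.0e+00] y [0.432 0.902 0.001] F [-0.16 -0.4   5.11] op 0.217 ff 48.73121380805969 shift cm [-16.11 -32.22 -10.64]
```

Emit:
{"op": "jog_arm", "data": {
  "series": "1 0 0 -2 0 0 0; 1 0 0 -5 0 0 0; 1 0 0 -8 0 0 0; 1 0 0 -10.6 0 0 0; 1 0 0 -10.6 0 0 0; 1 -2 -4 -10.6 0 0 0; 1 -4.2 -8.4 -10.6 0 0 0; 1 -6.6 -13.2 -10.6 0 0 0; 1 -9 -18 -10.6 0 0 0; 1 -11.4 -22.8 -10.6 0 0 0; 1 -13.8 -27.6 -10.6 0 0 0; 1 -15.4 -30.8 -10.6 0 0 0; 1 -16.1 -32.2 -10.6 0 0 0; 1 -16.1 -32.2 -10.6 0 0 0; 1 -16.1 -32.2 -10.6 0 0 0; 1 -16.1 -32.2 -10.6 0 0 0"
}}

```text
clock: 4.95
tool_pos: [0.5184, -0.1806, 0.1881]
tcp_rot: [-0.693, -3.064, -0.0]
contact_force: [-0.3, -0.1, -1.5]
opening: 0.22
finger_force: 49.3
```

Run:
```python
from h import *
import pickle
go([.519,-.182,.19])
a,pa=snap("scene","pics/s2.png");b,pb=snap("side","pics/d2.png");w,pw=snap("wrist","pics/w2.png")
pickle.dump((pa,pb,pw),open("p2.pkl","wb"))
def c(im,x,y,w=100,h=75): return cv2.resize(im[y:y+h,x:x+w,::-1],(400,300),interpolation=cv2.INTER_CUBIC)
ua=proj(pa,[.519,-.182,.1])[0];ub=proj(pb,[.519,-.182,.1])[0];print(ua,ub)
xa,ya=int(ua[0])-50,int(ua[1])-37;xb,yb=int(ub[0])-50,int(ub[1])-37;print(xa,ya,xb,yb)
cv2.imwrite("pics/crop2.png",np.vstack([np.hstack([c(a,xa,ya),c(b,xb,yb)]),np.hstack([cv2.resize(w[:,:,::-1],(400,300)),c(w,270,200)])]))
```

```text
t 4.95 pos [ 0.5184 -0.1806  0.1881] z [-2.e-04  4.e-04 -1.e+00] y [0.431 0.903 0.   ] F [-0.25 -0.06 -1.5 ] op 0.22 ff 49.32328283786774 shift cm [-0.12 -0.1  -0.19]
[230.19997428 258.32890513] [386.89493742 288.09700512]
180 221 336 251
```

View pics/crop2.png

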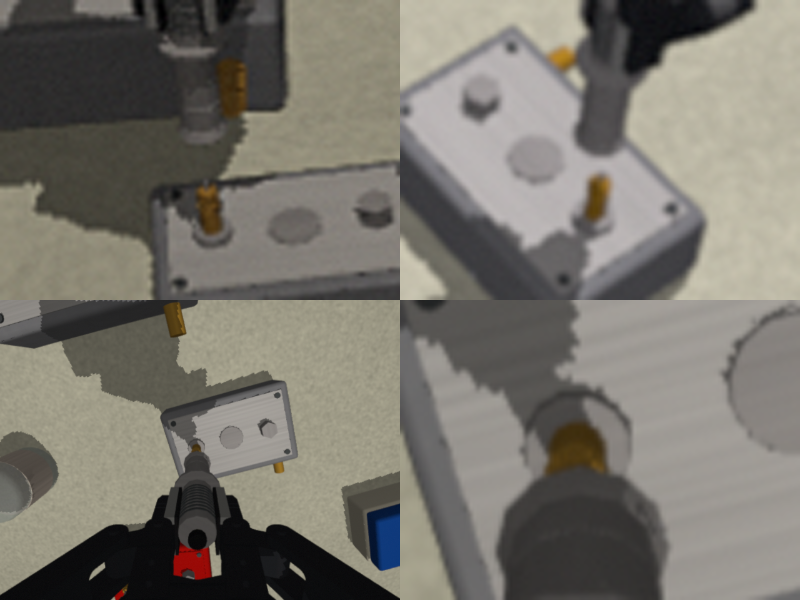

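The crops show the gauge mouth centred about scene (230.6,254.8) and side (385.6,287.3), upright in the jaws, with the brass stem just below. I'll compute the relative offset.

Run:
```python
from h import *
import pickle
np.set_printoptions(precision=4,suppress=True)
pa,pb,pw=pickle.load(open("p2.pkl","rb"))
A=lambda x,y:(180+(x-1.5)/4,221+(y-1.5)/4)
B=lambda x,y:(336+(x-401.5)/4,251+(y-1.5)/4)
W=lambda x,y:(270+(x-401.5)/4,200+(y-301.5)/4)
T=lambda a,b:tri(ray(pa,A(*a)),ray(pb,B(*b)))
print("mouth",T((203.5,136),(600,145)))
print("collar top",T((212,230),(593,217)), onz(pa,A(212,230),.051),onz(pb,B(593,217),.051))
print("stem top",T((207.5,189),(600,181)))
# predictions: mouth at z .111 from expected TCP
for X in([.5184,-.1806,.111],[.519,-.182,.051]):
    a=(proj(pa,X)[0]-[180,221])*4+1.5;b=(proj(pb,X)[0]-[336,251])*4+[401.5,1.5];w=(proj(pw,X)[0]-[270,200])*4+[401.5,301.5];print(X,a,b,w)
# wrist column: world lateral (tool y)
M=go([0,0,0])
for uv,z in(((582,540),.111),((577.5,443),.051)):
    X=onz(pw,W(*uv),z);print("wrist",z,X,"tool xy",M[:,:2].T@X)
```

```text
mouth [ 0.5158 -0.1805  0.1059]
collar top [ 0.5183 -0.1824  0.0491] [ 0.5204 -0.1827  0.051 ] [ 0.5172 -0.1831  0.051 ]
stem top [ 0.5192 -0.1821  0.0762]
[0.5184, -0.1806, 0.111] [202.5152 131.5186] [604.306  133.9794] [583.841  553.6005]
[0.519, -0.182, 0.051] [212.8302 227.7842] [593.7431 213.138 ] [577.8379 438.572 ]
t 5.1 pos [ 0.5184 -0.1811  0.1884] z [ 0.0002  0.     -1.    ] y [0.431 0.902 0.   ] F [ 1.1  -0.76 -1.76] op 0.217 ff 49.32365119457245 shift cm [54.59 -6.01 18.83]
wrist 0.111 [ 0.5165 -0.18    0.111 ] tool xy [-0.5437  0.0602]
wrist 0.051 [ 0.5197 -0.1824  0.051 ] tool xy [-0.5476  0.0594]
```

Emit:
{"op": "jog_arm", "data": {
  "series": "1 -0.3 -0.1 0.8 0 0 0; 1 -0.3 -0.1 1.6 0 0 0; 1 -0.3 -0.1 1.9 0 0 0; 1 -0.3 -0.1 1.9 0 0 0"
}}

```text
clock: 5.6
tool_pos: [0.5203, -0.1839, 0.1686]
tcp_rot: [-0.696, -3.062, -0.0]
contact_force: [0.7, -0.3, -0.7]
opening: 0.216
finger_force: 49.3
```

Run:
```python
from h import *
import pickle
go([.519,-.182,.15])
a,pa=snap("scene","pics/s3.png");b,pb=snap("side","pics/d3.png");w,pw=snap("wrist","pics/w3.png")
pickle.dump((pa,pb,pw),open("p3.pkl","wb"))
def c(im,x,y,w=50,h=37): return cv2.resize(im[y:y+h,x:x+w,::-1],(400,296),interpolation=cv2.INTER_CUBIC)
cv2.imwrite("pics/crop3.png",np.vstack([np.hstack([c(a,207,250),c(b,361,275)]),np.hstack([c(w,290,215),c(w,290,240)])]))
```

```text
t 5.6 pos [ 0.5203 -0.1839  0.1686] z [-1.e-03  5.e-04 -1.e+00] y [0.432 0.902 0.   ] F [ 0.67 -0.3  -0.68] op 0.216 ff 49.323862195014954 shift cm [0.2  0.12 1.86]
```

View pics/crop3.png

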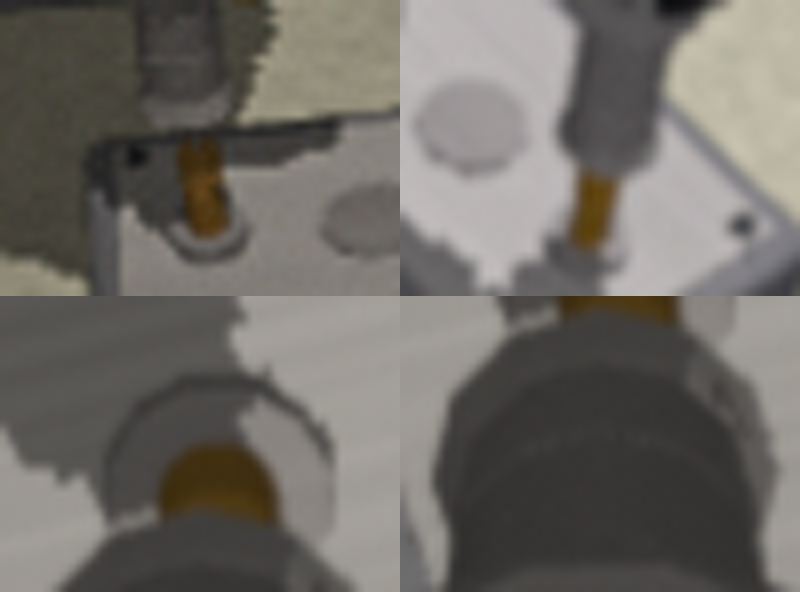

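The mouth's near edge sits just above the stem top. It is centred at about x=186 in the scene crop and x=608 in the side crop, and the stem axis is at scene (207,235) and side (590,235). My earlier ellipse centres were too low, so I'll recompute with the foreshortening included.

Run:
```python
from h import *
import pickle
np.set_printoptions(precision=4,suppress=True)
pa,pb,pw=pickle.load(open("p3.pkl","rb"))
A=lambda x,y:(207+(x-3.5)/8,250+(y-3.5)/8)
B=lambda x,y:(361+(x-403.5)/8,275+(y-3.5)/8)
W=lambda x,y,y0=215:(290+(x-3.5)/8,y0+(y-3.5)/8)
print("mouth",tri(ray(pa,A(186.5,101)),ray(pb,B(608,134))))
M=go([.519,-.182,.15])[:,:2].T
print("tcp",M@np.array(r.get_state()["tool_pos"]))
# lateral constraints: camera-column directions for mouth (z=.09) and stem/collar
for n,p,uvm,uvc in(("scene",pa,A(186.5,101),A(206,228)),("side",pb,B(608,134),B(588,222)),("wrist",pw,W(205,180,240),W(219,186))):
    T=np.array(p["camera_from_world"]);e=T[0,:2]
    a,b=onz(p,uvm,.0915),onz(p,uvc,.051);print(n,"imgx dir",e,"gauge",a,"valve",b,"lateral diff mm",1e3*e@(b-a)[:2])
```

```text
mouth [ 0.5189 -0.1831  0.091 ]
t 5.75 pos [ 0.5208 -0.1841  0.1696] z [ 0.0004 -0.0002 -1.    ] y [0.432 0.902 0.   ] F [-1.38  0.52 -1.17] op 0.22 ff 49.32386755943298 shift cm [0.25 0.12 1.96]
tcp [-0.5493  0.059 ]
scene imgx dir [0.3417 0.9398] gauge [ 0.5198 -0.1837  0.0915] valve [ 0.5201 -0.1833  0.051 ] lateral diff mm 0.5039497070456128
side imgx dir [ 0.6909 -0.7229] gauge [ 0.5186 -0.1827  0.0915] valve [ 0.5217 -0.1798  0.051 ] lateral diff mm 0.0475967977486671
wrist imgx dir [0.4309 0.9024] gauge [ 0.5202 -0.1839  0.0915] valve [ 0.5192 -0.1822  0.051 ] lateral diff mm 1.0902424634301944
```

Emit:
{"op": "jog_arm", "data": {
  "series": "1 0 0.1 0.4 0 0 0; 1 0 0.1 0.8 0 0 0; 1 0 0.1 1.1 0 0 0; 1 0 0.1 1.4 0 0 0; 1 0 0.1 1.7 0 0 0; 1 0 0.1 1.9 0 0 0; 1 0 0.1 1.9 0 0 0; 1 0 0.1 1.9 0 0 0"
}}

```text
clock: 6.75
tool_pos: [0.5211, -0.1832, 0.1504]
tcp_rot: [0.696, 3.063, -0.0]
contact_force: [-0.8, 0.7, -1.7]
opening: 0.22
finger_force: 49.3
```

Emit:
{"op": "jog_arm", "data": {
  "series": "1 0 0 0.1 0 0 0; 1 0 0 0.2 0 0 0; 1 0 0 0.3 0 0 0; 1 0 0 0.4 0 0 0; 1 0 0 0.4 0 0 0"
}}

```text
clock: 7.38
tool_pos: [0.5209, -0.1831, 0.1461]
tcp_rot: [-0.696, -3.063, -0.0]
contact_force: [0.2, -0.0, -1.6]
opening: 0.221
finger_force: 49.3
```

Emit:
{"op": "jog_arm", "data": {
  "series": "1 0 0 0.1 0 0 0; 1 0 0 0.2 0 0 0; 1 0 0 0.3 0 0 0; 1 0 0 0.3 0 0 0"
}}

```text
clock: 7.88
tool_pos: [0.5212, -0.1832, 0.1438]
tcp_rot: [0.696, 3.063, -0.0]
contact_force: [-0.7, 0.8, 3.3]
opening: 0.219
finger_force: 49.5
```

Emit:
{"op": "jog_arm", "data": {
  "series": "1 0 0 0.05 0 0 0; 1 0 0 0.1 0 0 0; 1 0 0 0.15 0 0 0; 1 0 0 0.2 0 0 0; 1 0 0 0.2 0 0 0"
}}

```text
clock: 8.5
tool_pos: [0.5213, -0.1832, 0.1418]
tcp_rot: [0.696, 3.063, -0.0]
contact_force: [-2.2, 0.9, 4.9]
opening: 0.219
finger_force: 49.8
```

Emit:
{"op": "jog_arm", "data": {
  "series": "1 0 0 0.05 0 0 0; 1 0 0 0.1 0 0 0; 1 0 0 0.15 0 0 0; 1 0 0 0.15 0 0 0"
}}

```text
clock: 9.0
tool_pos: [0.5214, -0.1833, 0.1408]
tcp_rot: [0.696, 3.063, -0.0]
contact_force: [-2.3, 1.0, 7.3]
opening: 0.221
finger_force: 49.9
```

Emit:
{"op": "jog_arm", "data": {
  "series": "1 0 0 0.05 0 0 0; 1 0 0 0.1 0 0 0; 1 0 0 0.1 0 0 0"
}}

```text
clock: 9.38
tool_pos: [0.5214, -0.1833, 0.1399]
tcp_rot: [0.696, 3.063, -0.0]
contact_force: [-3.2, 0.9, 6.9]
opening: 0.22
finger_force: 50.0
```

Emit:
{"op": "jog_arm", "data": {
  "series": "1 0.05 0 0 0 0 0; 1 0.05 0 0.05 0 0 0; 1 0.05 0 0.05 0 0 0; 1 0.05 0 0.05 0 0 0"
}}

```text
clock: 9.88
tool_pos: [0.5213, -0.1832, 0.1397]
tcp_rot: [0.696, 3.062, -0.001]
contact_force: [-1.3, 0.6, 7.9]
opening: 0.219
finger_force: 50.0
```

Emit:
{"op": "jog_arm", "data": {
  "series": "1 0 0 0.05 0 0 0; 1 0 0 0.1 0 0 0; 1 0 0 0.1 0 0 0; 1 0 0 0.1 0 0 0"
}}

```text
clock: 10.38
tool_pos: [0.5214, -0.1833, 0.1391]
tcp_rot: [0.696, 3.062, -0.001]
contact_force: [-2.0, 1.1, 9.2]
opening: 0.22
finger_force: 50.2
```

Emit:
{"op": "jog_arm", "data": {
  "series": "1 0.02 0 0.05 0 0 0; 1 0.02 0 0.1 0 0 0; 1 0.02 0 0.1 0 0 0; 1 0.02 0 0.1 0 0 0"
}}

```text
clock: 10.88
tool_pos: [0.5215, -0.1833, 0.139]
tcp_rot: [0.695, 3.061, -0.001]
contact_force: [-3.6, 2.0, 12.5]
opening: 0.222
finger_force: 50.6
```

Emit:
{"op": "jog_arm", "data": {
  "series": "1 0 0 0 0 0 0; 1 0 0 0 0 0 0; 1 0 0 0 0 0 0; 1 0 0 0 0 0 0"
}}

```text
clock: 11.38
tool_pos: [0.5215, -0.1833, 0.139]
tcp_rot: [0.695, 3.061, -0.001]
contact_force: [-2.8, 1.8, 12.8]
opening: 0.22
finger_force: 50.6
```

Run:
```python
from h import *
w,p=snap("wrist","pics/w4.png");w2=cv2.imread("pics/w2.png")
F=[r.get_state()["contact_force"]]
for i in range(4):
    r.camera("side");F.append(r.get_state()["contact_force"])
print(np.mean(F,0)); print(r.get_state()["tool_pos"])
a,pa=snap("scene","pics/s4.png")
c=lambda im,x,y,w,h:cv2.resize(im[y:y+h,x:x+w],(400,300),interpolation=cv2.INTER_CUBIC)
cv2.imwrite("pics/crop4.png",np.vstack([np.hstack([c(w2,260,280,120,150),c(w[:,:,::-1],260,280,120,150)]),np.hstack([c(a[:,:,::-1],190,200,80,60),c(w[:,:,::-1],240,200,160,120)])]))
```

```text
[-3.0262294   1.01971467 12.81779528]
[ 0.52146578 -0.1833263   0.13898166]
```

View pics/crop4.png

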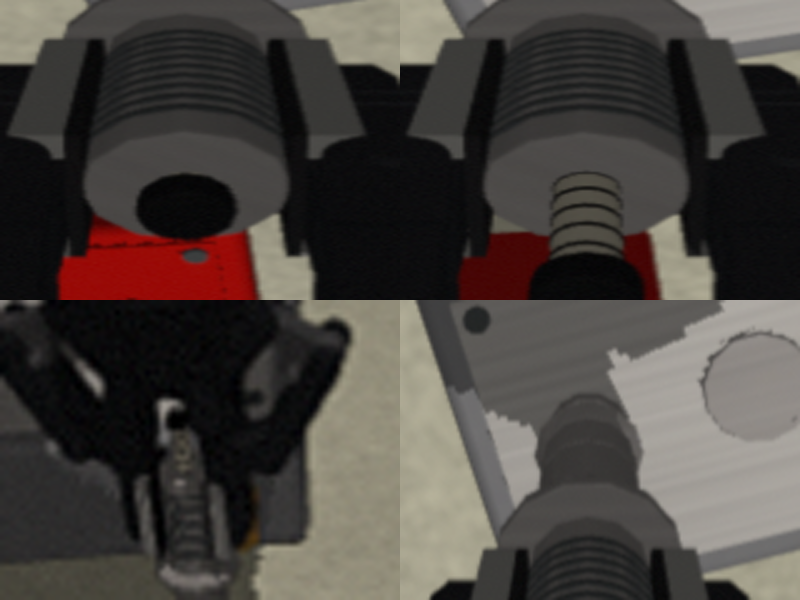

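The wrist crop shows the rod clearly out, with four rings visible and the knob low, and the jaws clear of it. The force is about 14 N net. Lifting off and going back over the stand.

Emit:
{"op": "jog_arm", "data": {
  "series": "1 0 0 -0.6 0 0 0; 1 0 0 -1.5 0 0 0; 1 0 0 -3.5 0 0 0; 1 0 0 -6 0 0 0; 1 0 0 -7 0 0 0; 1 0 0 -7 0 0 0; 1 0 0 -7 0 0 0"
}}

```text
clock: 12.55
tool_pos: [0.5198, -0.1825, 0.2051]
tcp_rot: [-0.696, -3.062, -0.001]
contact_force: [0.4, 0.3, -1.8]
opening: 0.22
finger_force: 49.5
```

Run:
```python
from h import *
go([.5128,.178,.16])
```

```text
t 12.55 pos [ 0.5198 -0.1825  0.2051] z [-1.7e-03  9.0e-04 -1.0e+00] y [0.432 0.902 0.   ] F [ 0.44  0.32 -1.77] op 0.22 ff 49.46402549743652 shift cm [16.2  32.21  4.55]
```

Emit:
{"op": "jog_arm", "data": {
  "series": "1 1 2 0 0 0 0; 1 3 6 0 0 0 0; 1 5.4 10.8 0 0 0 0; 1 7.8 15.6 0 0 0 0; 1 10.2 20.4 0 0 0 0; 1 12.6 25.2 0 0 0 0; 1 14.8 29.6 0 0 0 0; 1 16.2 32.2 1 0 0 0; 1 16.2 32.2 3 0 0 0; 1 16.2 32.2 4.5 0 0 0; 1 16.2 32.2 4.5 0 0 0; 1 16.2 32.2 4.5 0 0 0"
}}

```text
clock: 14.05
tool_pos: [0.5137, 0.1769, 0.1615]
tcp_rot: [0.698, 3.063, 0.0]
contact_force: [0.3, -0.6, -1.0]
opening: 0.218
finger_force: 49.4
```

Run:
```python
from h import *
import pickle
go([.5128,.178,.16])
a,pa=snap("scene","pics/s5.png");b,pb=snap("side","pics/d5.png");w,pw=snap("wrist","pics/w5.png")
pickle.dump((pa,pb,pw),open("p5.pkl","wb"))
def c(im,x,y,w=64,h=48): return cv2.resize(im[y:y+h,x:x+w,::-1],(400,300),interpolation=cv2.INTER_CUBIC)
ua=proj(pa,[.512,.178,.065])[0].astype(int)-[32,24];ub=proj(pb,[.512,.178,.065])[0].astype(int)-[32,24];uw=proj(pw,[.512,.178,.065])[0].astype(int)-[80,60];print(ua,ub,uw)
cv2.imwrite("pics/crop5.png",np.vstack([np.hstack([c(a,*ua),c(b,*ub)]),np.hstack([c(w,*uw,160,120),c(w,260,280,120,150)])]))
for X in([.512,.178,.0815],[.511,.178,.058]):
    print((proj(pa,X)[0]-ua)*6.25+2.6,(proj(pb,X)[0]-ub)*6.25+[402.6,2.6],(proj(pw,X)[0]-uw)*2.5+[.7,300.7])
```

```text
t 14.05 pos [0.5137 0.1769 0.1615] z [ 3.e-04  0.e+00 -1.e+00] y [0.433 0.901 0.   ] F [ 0.28 -0.56 -1.01] op 0.218 ff 49.40227389335632 shift cm [0.13 0.06 0.15]
[368 207] [214 176] [234 187]
[209.62456797 117.4259062 ] [599.19061505 119.92726623] [202.79444124 475.81481555]
[202.78341264 171.4407077 ] [603.44332493 171.83873778] [201.06065956 439.87440425]
```

View pics/crop5.png

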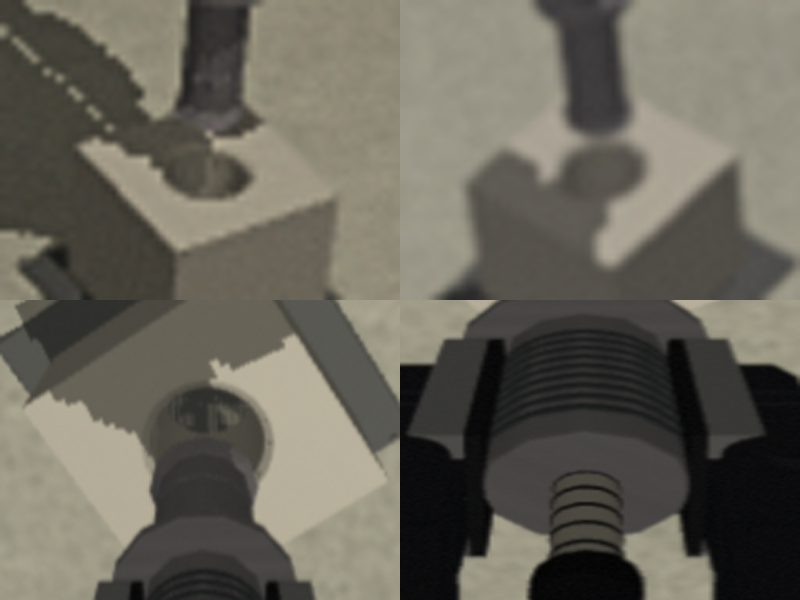

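The crops show the hole centred at scene (206,172), side (600,173) and wrist (208,435). The mouth is just above it at scene (216,109), side (598,110) and wrist column 203, and the rod is still out.

Run:
```python
from h import *
import pickle
np.set_printoptions(precision=4,suppress=True)
pa,pb,pw=pickle.load(open("p5.pkl","rb"))
A=lambda x,y:(368+(x-2.6)/6.25,207+(y-2.6)/6.25)
B=lambda x,y:(214+(x-402.6)/6.25,176+(y-2.6)/6.25)
W=lambda x,y:(234+(x-.7)/2.5,187+(y-300.7)/2.5)
print("mouth",tri(ray(pa,A(216,109)),ray(pb,B(597.5,110))),"hole",tri(ray(pa,A(206,172)),ray(pb,B(600.5,173))))
for n,p,m,h in(("scene",pa,A(216,109),A(206,172)),("side",pb,B(597.5,110),B(600.5,173)),("wrist",pw,W(203.5,480),W(208,435))):
    e=np.array(p["camera_from_world"])[0,:2];a,b=onz(p,m,.083),onz(p,h,.058);print(n,e,a,b,"lat mm",1e3*e@(b-a)[:2])
```

```text
mouth [0.5127 0.1795 0.0849] hole [0.5106 0.1793 0.057 ]
scene [0.3417 0.9398] [0.5103 0.181  0.083 ] [0.5116 0.1789 0.058 ] lat mm -1.5488203398837863
side [ 0.6909 -0.7229] [0.5137 0.1806 0.083 ] [0.51   0.1783 0.058 ] lat mm -0.9681383431825552
wrist [0.4318 0.902 ] [0.5125 0.1779 0.083 ] [0.5106 0.18   0.058 ] lat mm 1.0894101054778313
```

Emit:
{"op": "jog_arm", "data": {
  "series": "1 0.1 0.03 0.7 0 0 0; 1 0.1 0.03 1.4 0 0 0; 1 0.1 0.03 1.9 0 0 0; 1 0.1 0.03 2.3 0 0 0; 1 0.1 0.03 2.6 0 0 0; 1 0.1 0.03 2.9 0 0 0; 1 0.1 0.03 3.2 0 0 0; 1 0.1 0.03 3.2 0 0 0"
}}

```text
clock: 15.2
tool_pos: [0.5125, 0.1782, 0.129]
tcp_rot: [-0.696, -3.063, 0.0]
contact_force: [0.3, -0.6, -1.2]
opening: 0.224
finger_force: 49.4
```

Emit:
{"op": "jog_arm", "data": {
  "series": "1 0 0 0.7 0 0 0; 1 0 0 1.4 0 0 0; 1 0 0 2.1 0 0 0; 1 0 0 2.8 0 0 0; 1 0 0 3.4 0 0 0; 1 0 0 3.8 0 0 0; 1 0 0 3.8 0 0 0; 1 0 0 3.8 0 0 0"
}}

```text
clock: 16.2
tool_pos: [0.5129, 0.1783, 0.0916]
tcp_rot: [0.696, 3.063, 0.0]
contact_force: [1.3, -0.5, -1.3]
opening: 0.218
finger_force: 49.4
```

Emit:
{"op": "jog_arm", "data": {
  "series": "1 0 0 0.2 0 0 0; 1 0 0 0.4 0 0 0; 1 0 0 0.5 0 0 0; 1 0 0 0.6 0 0 0; 1 0 0 0.7 0 0 0; 1 0 0 0.7 0 0 0"
}}

```text
clock: 16.95
tool_pos: [0.5126, 0.1783, 0.0842]
tcp_rot: [-0.696, -3.063, 0.0]
contact_force: [-0.0, -1.1, -2.1]
opening: 0.22
finger_force: 49.4
```

Emit:
{"op": "jog_arm", "data": {
  "series": "1 0 0 0.05 0 0 0; 1 0 0 0.1 0 0 0; 1 0 0 0.15 0 0 0; 1 0 0 0.15 0 0 0"
}}

```text
clock: 17.45
tool_pos: [0.5128, 0.1783, 0.0837]
tcp_rot: [-0.696, -3.063, 0.0]
contact_force: [-3.1, -0.5, 5.4]
opening: 0.222
finger_force: 49.9
```

Emit:
{"op": "jog_arm", "data": {
  "series": "2.4 0 0 0 0 0 0; 3.5 0 0 0 0 0 0; 5 0 0 0 0 0 0; 6.5 0 0 0 0 0 0; 6.5 0 0 0 0 0 0; 6.5 0 0 0 0 0 0; 6.5 0 0 -1 0 0 0; 6.5 0 0 -4 0 0 0; 6.5 0 0 -8 0 0 0; 6.5 0 0 -12 0 0 0; 6.5 0 0 -13 0 0 0; 6.5 0 0 -13 0 0 0; 6.5 0 0 -13 0 0 0"
}}

```text
clock: 19.08
tool_pos: [0.5116, 0.1781, 0.2107]
tcp_rot: [-0.695, -3.06, 0.002]
contact_force: [-0.0, -0.2, -0.7]
opening: 0.757
finger_force: 0.0
```

Run:
```python
from h import *
go([.5128,.178,.16])
a,pa=snap("scene","pics/s6.png");b,pb=snap("side","pics/d6.png");w,pw=snap("wrist","pics/w6.png")
c=lambda im,x,y,w=100,h=75:cv2.resize(im[y:y+h,x:x+w,::-1],(400,300),interpolation=cv2.INTER_CUBIC)
cv2.imwrite("pics/crop6.png",np.vstack([np.hstack([c(a,355,200),c(b,200,172)]),np.hstack([c(w,220,150,200,150),c(w,0,0,640,480)])]))
```

```text
t 19.07 pos [0.5116 0.1781 0.2107] z [-3.4e-03 -7.0e-04 -1.0e+00] y [ 0.432  0.902 -0.002] F [-0.02 -0.18 -0.68] op 0.757 ff 0.0 shift cm [-0.13  0.06  5.07]
```

View pics/crop6.png

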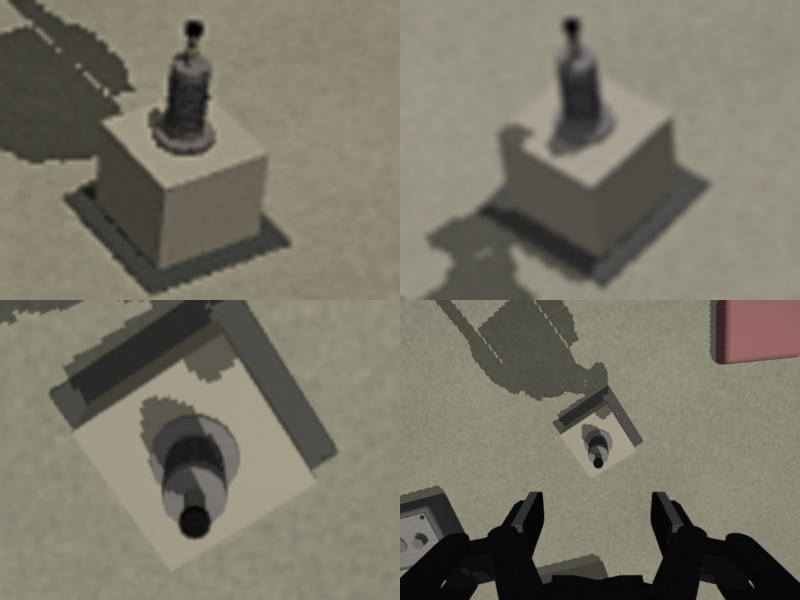

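The gauge stands upright and seated in the stand with its flange on top, the rod is out, and the gripper is clear above it. Handing in.

```bash
python3 -c "
from workcell import r
print(r.close_job())"
```

```text
the job is handed in; nothing more can be done
None
```

The job is handed in (no verdict came back): I pressed the gauge onto the small grey reservoir's valve at about 14 N by the wrist sensor, the rod came out, and the gauge is back upright in its stand with the rod still out and the gripper clear.

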